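Check two trolley brake levers and flag the worn one

ROBOT

A 6-joint arm with a two-finger parallel gripper is mounted at the origin on the work surface. World frame = base frame: x ahead of the robot, y to its left, z up, the work surface at z = 0. Lengths are in m, angles in rad, forces in N, time in s.
With the tool pointing down it reaches from about 0.325 to 0.9 m from the base axis. Payload 6.1 kg.
Tool frame: the origin (TCP) lies midway between the tips of the shut fingers; the grasp point (between the pads) lies 19 mm behind it (arm.grasp_offset is the distance from the TCP to the grasp point, in m); z points along the fingers, y is the direction in which the jaws open and shut (so a half turn about z gives the same grasp; the last joint's range is limited). The gripper opens to 87 mm and grips with 3 to 60 N. Pads are 19 mm wide; open, the fingers measure 117 mm over their backs; the gripper's body (75 mm by 190 mm) begins 51 mm behind the grasp point.
Start: joints at [-1.281, 0.22, 1.526, -0, 1.395, -0.126], TCP at [0.252, -0.572, 0.223] pointing down, gripper open.
Joint ranges: [-2.98, 2.98], [-0.91, 2.08], [0.09, 2.57], [-1.24, 4.39], [0.2, 2.65], [-2.68, 2.68]. Speed limits (rad/s): [2.57, 2.57, 3.01, 3.14, 3.14, 3.14].

INTERFACE

Orientations are given as a 3x3 rotation matrix whose columns are the frame's x, y, z axes.
In Python, from rig import get_state, grab_frame, workorder, arm gives the robot as it stands. The module is installed in compiled form; this text tells all that it offers.
- The arm moves only by the shell command python3 -m crank 'ROWS'. ROWS is JSON, a list of rows, each a list of 3 entries, a list of its own where there are three numbers: the shift along the tool's x, y, z in m, then the turn, a rotation vector about the tool's x, y, z in rad, then the closure in counts, from 0 (fully open) to 255 (shut). A call has 1 to 20 rows; each row shifts and turns the pose as measured when the row begins, along the tool's axes as they then stand; what a row does not reach is not made up. A row lasts 1/12 s, in which the tool goes at most 41.7 mm and 7.16 degrees, less where a joint would pass 70% of its speed; a pose out of reach is approached as far as the arm can. A call with a gripper value outside its range is refused whole. The fingers move at their own pace and stop on an object; the grip force is fixed at half the most. Time passes only in rows, so rows that do not move let the fingers close. It gives the time, the measured TCP pose, the force and the opening at its end, in the units of the state.
- get_state(): the state, without advancing time (a new reading comes with each control period).
- grab_frame(name): name is "scene" or "top" or "wrist"; returns a dict with "frame" (420x560x3 uint8, red, green, blue), "fx", "fy", "cx", "cy" (pixels), "camera_from_world" (4x4, takes a point from world to camera coordinates). Camera axes: x right, y down, z forward; pixel columns grow to the right and rows downward; lengths in m; the calibration is good to about 2 mm. The wrist camera is an equidistant fisheye: a pixel r from the principal point sees the ray r / f radians off the axis. A picture is of the moment at which its call begins. There is no depth.
- workorder.hand_in(): hands the job in, once; it reports no verdict.
The state is a dict: "clock": time; "qpos": joint angles; "dq": joint speeds; "joint_efforts": joint torques, N m; "tcp_pos": TCP position; "eef_rot": TCP orientation; "force": force on the tool from outside, world axes, zero at the start; "torque": the same for the moment, N m; "grip_width": finger opening in m.
Only numpy, scipy, OpenCV 4.12 (cv2) and the standard library are available. Lean on these libraries where they do the work, as an engineer would, in place of code of your own. Each camera call takes 0.05 s, during which the arm holds its last target.

TASK

Two brake handles from the lab's gas-bottle trolleys are clamped on the bench for checking: without grasping anything, press the left-hand lever in towards its bar with the backs of your fingers until it firmly stops (no forcing beyond that), keep it there for about a second and let it spring back out, then do the same with the right-hand lever (left and right as seen from the robot). One lever stops well short of its bar and is sound, the other comes right in against the bar. Push over, away from the robot, the small fault flag at the right-hand end of the stand whose lever reached the bar, leave the other flag and everything else as it is, and finish clear of everything.

Things in the scene. Friction and masses are not known exactly. Their poses are not given: they have to be found in the camera images.
- stand_a: one of two like fixed stands (either may be the left one); origin under its base plate, on the bench; +x away from the robot, +y to its left. Plate 100 x 250 x 12, y -155 to +95. Bar along y at x 30, height 120, grip 26 thick; clamps at y 85 and -85. Lever hinge at x -4, y 62, on the robot's side. Flag at y -135. Nothing fixed on it is over 137 high (all mm)
- lever_a (a joint): brake lever of stand_a on a vertical hinge: 0 = sprung out, grows as pressed towards the bar. A sound lever stops firmly at 0.24 rad, its end 27 mm clear of the grip; a worn one goes on to 0.44 rad, its end against the grip. Springy: about 3.5 N at the press point to start, 5 N at 0.24, 6.5 N at 0.44; springs back to 0 when let go
- lever_a_press (a point): press point on that lever's outer face (robot's side), 110 mm from the hinge, 22 mm from the free end, 120 mm above the bench. Axes turn with the lever: +x = press direction, -y to the free end. At rest its +x points 0.345 rad to the right of the stand's +x. Plain aluminium blade 10 mm thick, 140 mm long, 109 to 131 mm above the bench
- flag_a (a joint): fault flag of stand_a, an upright aluminium paddle on a hinge along the stand's y. Near 0 = leaning 0.5 rad towards the robot (unmarked); 1.0 = at its stop, leaning 0.5 rad away from the robot (marked faulty). About 1 N at the top moves it; it stays where it is left
- flag_a_top (a point): top end of that flag. The paddle is 60 mm long from its hinge, 5 mm thick, 18 mm wide, with a 30 mm disc as its head. The hinge lies at the stand's x 0, y -135 mm, 67 mm above the bench, on a grey block 34 mm square
- stand_b: one of two like fixed stands (either may be the left one); origin under its base plate, on the bench; +x away from the robot, +y to its left. Plate 100 x 250 x 12, y -155 to +95. Bar along y at x 30, height 120, grip 26 thick; clamps at y 85 and -85. Lever hinge at x -4, y 62, on the robot's side. Flag at y -135. Nothing fixed on it is over 137 high (all mm)
- lever_b (a joint): brake lever of stand_b on a vertical hinge: 0 = sprung out, grows as pressed towards the bar. A sound lever stops firmly at 0.24 rad, its end 27 mm clear of the grip; a worn one goes on to 0.44 rad, its end against the grip. Springy: about 3.5 N at the press point to start, 5 N at 0.24, 6.5 N at 0.44; springs back to 0 when let go
- lever_b_press (a point): press point on that lever's outer face (robot's side), 110 mm from the hinge, 22 mm from the free end, 120 mm above the bench. Axes turn with the lever: +x = press direction, -y to the free end. At rest its +x points 0.345 rad to the right of the stand's +x. Plain aluminium blade 10 mm thick, 140 mm long, 109 to 131 mm above the bench
- flag_b (a joint): fault flag of stand_b, an upright aluminium paddle on a hinge along the stand's y. Near 0 = leaning 0.5 rad towards the robot (unmarked); 1.0 = at its stop, leaning 0.5 rad away from the robot (marked faulty). About 1 N at the top moves it; it stays where it is left
- flag_b_top (a point): top end of that flag. The paddle is 60 mm long from its hinge, 5 mm thick, 18 mm wide, with a 30 mm disc as its head. The hinge lies at the stand's x 0, y -135 mm, 67 mm above the bench, on a grey block 34 mm square
- bolt_a: bystander, to be left alone: steel bolt standing on its round head (20 mm wide, 36 mm high) on the base plate of stand_a
- bolt_b: bystander, to be left alone: the same bolt, on the base plate of stand_b
- jar: bystander, to be left alone: small white screw-top jar, 36 mm wide, 45 mm high, between the robot and the stands
- wrench: bystander, to be left alone: open-ended wrench 150 mm long lying flat near the robot
- driver: bystander, to be left alone: screwdriver 170 mm long lying flat near the robot
- beaker: bystander, to be left alone: glass beaker, 72 mm wide, 85 mm high, beyond the stands
- bottle: bystander, to be left alone: white bottle, 56 mm wide, 130 mm high, beyond the stands

How it is judged:
On the way, in this order (a step that is already met when the one before it is completed fails the run):
1. the left-hand lever is held in at its stop (or at its bar) by the fingers (((y of stand_a in the frame of stand_b above 0 m and value of joint lever_a above 0.22 rad and contact force between the fingers and lever_a above 2 N) or (y of stand_a in the frame of stand_b below 0 m and value of joint lever_b above 0.42 rad and contact force between the fingers and lever_b above 2 N))), for 0.4 s.
2. the left-hand lever is let go and has sprung back (((y of stand_a in the frame of stand_b above 0 m and value of joint lever_a below 0.05 rad) or (y of stand_a in the frame of stand_b below 0 m and value of joint lever_b below 0.05 rad))), for 0.1 s.
3. the right-hand lever is held in at its stop (or at its bar) by the fingers (((y of stand_a in the frame of stand_b above 0 m and value of joint lever_b above 0.42 rad and contact force between the fingers and lever_b above 2 N) or (y of stand_a in the frame of stand_b below 0 m and value of joint lever_a above 0.22 rad and contact force between the fingers and lever_a above 2 N))), for 0.4 s.
4. the right-hand lever is let go and has sprung back (((y of stand_a in the frame of stand_b above 0 m and value of joint lever_b below 0.05 rad) or (y of stand_a in the frame of stand_b below 0 m and value of joint lever_a below 0.05 rad))), for 0.1 s.
5. the flag of the stand whose lever reaches the bar is pushed over (value of joint flag_b above 0.8 rad), for 0.2 s.
At the end, for the whole second after the job is handed in: The flag of the worn stand (lever reaching the bar) is pushed over, at least 0.8 of its 1.0 rad; the other flag is below 0.2 rad; both levers are sprung back out (below 0.05 rad); every bystander is within 30 mm of where it stood (value of joint flag_b above 0.8 rad and value of joint flag_a below 0.2 rad and value of joint each of lever_a, lever_b below 0.05 rad and distance of each of bolt_a, bolt_b, jar, wrench, driver, beaker, bottle from where it was at the start of the episode below 0.03 m); the robot touches nothing.
It fails at once if a loose bystander is lifted, carried or knocked more than 30 mm away (not (distance of bolt_a from where it was at the start of the episode below 0.03 m) or not (distance of bolt_b from where it was at the start of the episode below 0.03 m) or not (distance of jar from where it was at the start of the episode below 0.03 m) or not (distance of wrench from where it was at the start of the episode below 0.03 m) or not (distance of driver from where it was at the start of the episode below 0.03 m) or not (distance of beaker from where it was at the start of the episode below 0.03 m) or not (distance of bottle from where it was at the start of the episode below 0.03 m)).
It fails at once if a lever is pinched between the fingers (grasp point inside the blade while touching it) ((contact force between the fingers and lever_a above 1 N and x of the grasp point in the frame of lever_a_press between -0.002 and 0.012 m and y of the grasp point in the frame of lever_a_press between -0.03 and 0.11 m and z of the grasp point in the frame of lever_a_press between -0.03 and 0.03 m) or (contact force between the fingers and lever_b above 1 N and x of the grasp point in the frame of lever_b_press between -0.002 and 0.012 m and y of the grasp point in the frame of lever_b_press between -0.03 and 0.11 m and z of the grasp point in the frame of lever_b_press between -0.03 and 0.03 m)).
It fails at once if the flag of the sound stand is pushed over (value of joint flag_a above 0.4 rad).
It fails at once if a lever is wrenched (more than 80 N) (contact force between any of the arm, the fingers and lever_a above 80 N or contact force between any of the arm, the fingers and lever_b above 80 N).
It also fails if it takes over 61 s, if anything falls off the work surface, if the arm or the gripper's body presses on something with over 40 N, if the wrist force passes 120 N, or if a joint passes its speed limit or range.

## Working session

There is one attempt and no reset: what is moved stays moved. The work goes in short steps, Python scripts to look and compute and a shell command to move; the robot and the scene stay as the last step left them, time stands still between calls to the robot, and variables do not carry over. Pictures are saved under pics/ and viewed, and the job is handed in when it is done.

```bash
mkdir -p pics
python3 - <<'E'
from rig import get_state, grab_frame, workorder, arm
import cv2,numpy as np
print(get_state())
for n in ["scene","top","wrist"]:
    f=grab_frame(n); cv2.imwrite(f"pics/{n}0.png",f["frame"][:,:,::-1]); print(n,f["fx"],f["fy"],f["cx"],f["cy"]); print(np.round(f["camera_from_world"],4).tolist())
print(arm, [a for a in dir(arm) if a[0]!='_'])
E
```

```text
{'clock': 0.0, 'qpos': array([-1.28109004e+00,  2.21264541e-01,  1.52757716e+00,  1.83358816e-05,
        1.39468755e+00, -1.26071961e-01]), 'dq': array([-2.38766413e-04, -8.93254235e-04, -9.39828626e-04,  4.89631231e-04,
       -6.74112223e-05,  1.79906738e-03]), 'joint_efforts': array([-8.80788066e-04, -4.94616365e+01, -3.87372208e+01,  6.97372598e-02,
        5.73680957e-02, -1.45271642e-04]), 'tcp_pos': array([ 0.25228326, -0.57116059,  0.22143142]), 'eef_rot': array([[ 9.14803637e-01,  4.03898524e-01, -5.35928743e-04],
       [ 4.03898795e-01, -9.14801782e-01,  1.86105046e-03],
       [ 2.61406967e-04, -1.91895671e-03, -9.99998125e-01]]), 'force': array([-0.01768118, -0.21341226, -0.50927868]), 'torque': array([-0.05625948, -0.03455205,  0.03262069]), 'grip_width': 0.08696938258993973}
scene 387.4167363645209 387.4167363645209 278.15359229182815 208.4223252574515
[[-0.6801, 0.7329, -0.0209, 0.3961], [0.4781, 0.4217, -0.7705, -0.1869], [-0.5558, -0.5339, -0.6372, 1.1088], [0.0, 0.0, 0.0, 1.0]]
top 464.97942770661007 464.97942770661007 273.83442222138484 211.99691101838584
[[0.0008, -1.0, 0.0015, -0.0028], [-0.9985, -0.0009, -0.054, 0.5603], [0.0541, -0.0014, -0.9985, 0.9151], [0.0, 0.0, 0.0, 1.0]]
wrist 325.19226210127806 325.19226210127806 287.7769828127851 209.2586143070005
[[0.404, -0.9148, -0.0026, -0.6235], [-0.8733, -0.3865, 0.2965, -0.0349], [-0.2723, -0.1175, -0.955, 0.3931], [0.0, 0.0, 0.0, 1.0]]
<Robot object at 0x7f5fdf77ba10> ['Unreachable', 'grasp_offset']
```

View pics/scene0.png

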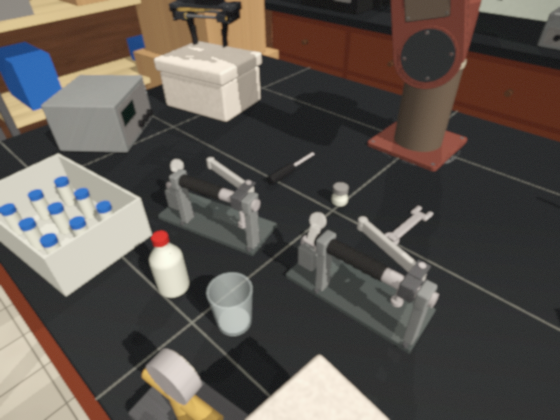

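View pics/top0.png

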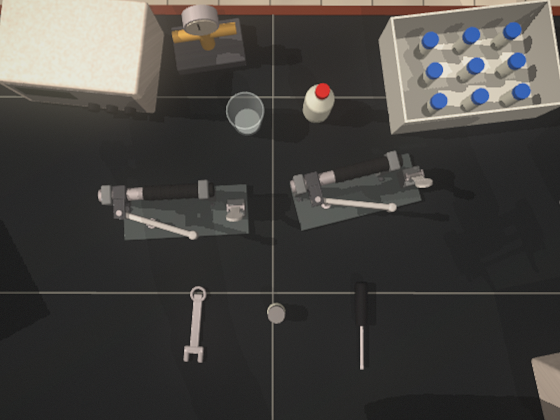

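View pics/wrist0.png

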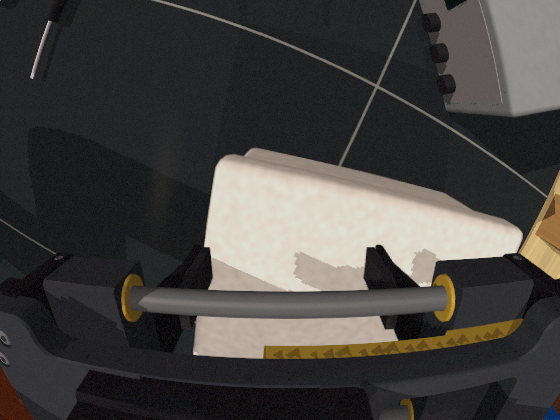

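Top view: image up is +x and left is +y. The left stand's plate spans about (124–249, 185–240) and the right stand's about (292–420, 165–230). I'll zoom in to get exact features.

Run:
```python
import cv2
im=cv2.imread("pics/top0.png")
for n,(x,y) in dict(L=(85,160),R=(280,140)).items():
    c=im[y:y+100,x:x+180]; c=cv2.convertScaleAbs(c,alpha=1.6,beta=15)
    c=cv2.resize(c,None,fx=4.4,fy=4.4,interpolation=cv2.INTER_CUBIC); cv2.imwrite(f"pics/z{n}.png",c)
```

```text
(no output)
```

View pics/zL.png

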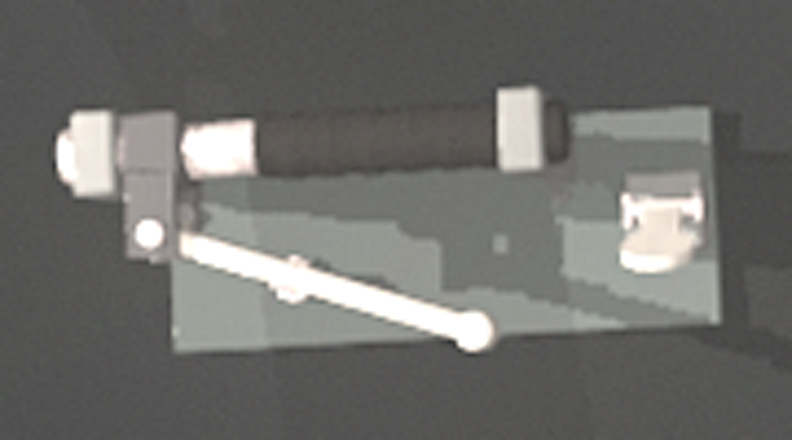

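View pics/zR.png

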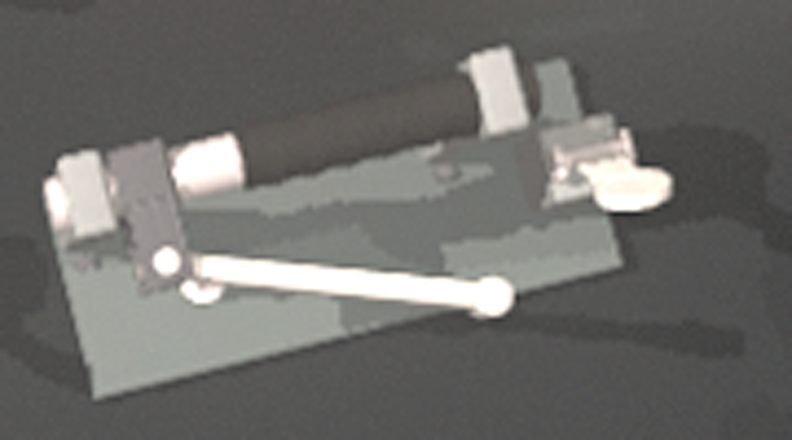

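```bash
cat > h.py <<'E'
import numpy as np
from rig import get_state, grab_frame
def ray(f,u,v,z):
    M=np.array(f["camera_from_world"]);R=M[:3,:3];t=M[:3,3];c=-R.T@t
    d=R.T@np.array([(u-f["cx"])/f["fx"],(v-f["cy"])/f["fy"],1]);return c+d*(z-c[2])/d[2]
E
python3 - <<'E'
from h import *
f=grab_frame("top")
def P(o,p,z): return ray(f,o[0]+(p[0]+.5)/4.4-.5,o[1]+(p[1]+.5)/4.4-.5,z)
L=(85,160);R=(280,140)
for nm,o,corn,pin,ball,bolt,fl in [("L",L,[(174,352),(720,322),(712,107)],(148,233),(475,330),(292,278),(658,256)),("R",R,[(93,398),(623,265),(565,60)],(167,262),(493,297),(203,292),(640,188))]:
    c=[P(o,p,.012) for p in corn]
    a,b,d=c
    yaw1=np.arctan2(*( (d-b)[[1,0]])); yaw2=np.arctan2(*((a-b)[[1,0]]))-np.pi/2
    print(nm,[np.round(x[:2],4) for x in c],np.linalg.norm(a-b),np.linalg.norm(d-b),yaw1,yaw2)
    yaw=yaw2
    Rz=np.array([[np.cos(yaw),-np.sin(yaw)],[np.sin(yaw),np.cos(yaw)]])
    org1=b[:2]-Rz@[-.05,-.155]; org2=a[:2]-Rz@[-.05,.095];org3=d[:2]-Rz@[.05,-.155]
    p=P(o,pin,.137)[:2]; bl=P(o,ball,.13)[:2]
    org4=p-Rz@[-.004,.062]
    print("org",org1,org2,org3,org4,"yaw",yaw)
    org=(org1+org2+org3)/3
    S=lambda w:Rz.T@(w[:2]-org)
    print("pin st",S(p),"ball st",S(bl),"bolt st z.02",S(P(o,bolt,.02)),"z.036",S(P(o,bolt,.048)),"flag st z.115",S(P(o,fl,.118)), "lever angle",np.arctan2(*(bl-p)[::-1])+np.pi/2-yaw)
for nm,u,v,z in [("jar",276,313,.045),("wr",198,293,.005),("drtop",362,284,.02),("beaker",245,112,.085),("bottle",322,90,.13)]: print(nm,ray(f,u,v,z)[:2])
E
```

```text
L [array([0.5049, 0.297 ]), array([0.5187, 0.0488]), array([0.617 , 0.0529])] 0.24850657291128442 0.09839097251203843 0.040967515034904076 0.05563830992900809
org [0.56001937 0.20636958] [0.56010242 0.20487846] [0.55848253 0.20483832] [0.55991996 0.20642024] yaw 0.05563830992900809
pin st [-0.00355657  0.06303506] ball st [-0.04874574 -0.06290425] bolt st z.02 [-0.0191391   0.03749799] z.036 [-0.02040506  0.03020114] flag st z.115 [-0.02278502 -0.13599854] lever angle -0.3445079832857998
R [array([ 0.5243, -0.0563]), array([ 0.5852, -0.2988]), array([ 0.6797, -0.2736])] 0.24997500810399378 0.09774763885454009 0.25992831489799556 0.24630497106200155
org [ 0.59590574 -0.13624   ] [ 0.59591183 -0.13626424] [ 0.59338788 -0.13549997] [ 0.59514896 -0.13747171] yaw 0.24630497106200155
pin st [-0.00428045  0.06055444] ball st [-0.04904733 -0.06291372] bolt st z.02 [-0.01487079  0.03491656] z.036 [-0.01592237  0.03845331] flag st z.115 [-0.02068316 -0.13535228] lever angle -0.3478362512446711
jar [ 0.36509256 -0.00661767]
wr [0.39821729 0.14940352]
drtop [ 0.41782436 -0.17653082]
beaker [0.74392678 0.05185377]
bottle [ 0.77148912 -0.08771281]
```

The geometry agrees: plate sizes, pin positions, lever angle (−0.345) and flag y (−0.135) all match the values given. The left stand is at (0.5596, 0.2054) with yaw 0.055, the right at (0.5953, −0.1366) with yaw 0.248. Next I shut the fingers and turn the tool so its y axis lies along the left lever's press direction (a ≈ −0.29).

```bash
cat >> h.py <<'E'
ST={"L":((.5596,.2054),.055),"R":((.5953,-.1366),.248)}
def rot(a): return np.array([[np.cos(a),-np.sin(a)],[np.sin(a),np.cos(a)]])
def lever(s,q,gap=0.015):
    "TCP xy with finger back on the press point at lever angle q, and press direction angle"
    o,y=ST[s]; h=np.array(o)+rot(y)@[-.004,.062]; a=y-.345+q
    return h+rot(a)@[-.005-gap,-.110], a
def to(p,z):
    st=get_state();R=st["eef_rot"];d=np.array([*p,z])-st["tcp_pos"]
    return np.round(R.T@d,4)
def rep():
    st=get_state();R=st["eef_rot"]
    print("t",round(st["clock"],2),"tcp",np.round(st["tcp_pos"],4),"yaw_y",round(np.arctan2(R[1,1],R[0,1]),3),"zax",np.round(R[:,2],3),"F",np.round(st["force"],1),"w",round(st["grip_width"],4))
def lq(s):
    "lever angle implied by the tcp, finger back flat on blade"
    st=get_state(); p=st["tcp_pos"][:2]; o,y=ST[s]; h=np.array(o)+rot(y)@[-.004,.062]
    d=p-h; r=np.linalg.norm(d); ang=np.arctan2(d[1],d[0])
    # in lever frame tcp=(-.020,-s): 
    s_=np.sqrt(r*r-.02**2); return ang-np.arctan2(-s_,-.02)-(y-.345), s_
E
python3 -m crank '[[[0,0,-0.005],[0,0,-0.108],255],[[0,0,-0.005],[0,0,-0.108],255],[[0,0,-0.005],[0,0,-0.108],255],[[0,0,-0.005],[0,0,-0.108],255],[[0,0,-0.005],[0,0,-0.108],255],[[0,0,-0.005],[0,0,-0.108],255],[[0,0,-0.005],[0,0,-0.108],255],[[0,0,-0.005],[0,0,-0.108],255]]'
python3 - <<'E'
from h import *
rep()
for s in "LR":
    for q in (0,.24,.44): print(s,q,lever(s,q))
p,a=lever("L",0,.06);print(p,a,to(p,.23))
E
```

```text
clock: 0.87
tcp_pos: [0.2517, -0.5691, 0.2586]
eef_rot: [[0.251, 0.968, -0.003], [0.968, -0.251, 0.009], [0.008, -0.005, -1.0]]
force: [-0.6, 0.1, 0.1]
grip_width: 0.0417
t 0.87 tcp [ 0.2517 -0.5691  0.2586] yaw_y -0.253 zax [-0.003  0.009 -1.   ] F [-0.6  0.1  0.1] w 0.0417
L 0 (array([0.50157815, 0.16739858]), -0.29)
L 0.24 (array([0.52672505, 0.15822341]), -0.04999999999999999)
L 0.44 (array([0.54886054, 0.15533278]), 0.15000000000000002)
R 0 (array([ 0.54564425, -0.18502469]), -0.09699999999999998)
R 0.24 (array([ 0.5720841 , -0.18920622]), 0.14300000000000002)
R 0.44 (array([ 0.59436303, -0.18779751]), 0.343)
[0.45845717 0.18026643] -0.29 [0.777  0.0125 0.0351]
```

```bash
python3 -m crank '[[[0.02,0,0],[0,0,0],255],[[0.04,0,0],[0,0,0],255],[[0.04,0,0],[0,0,0],255],[[0.04,0,0],[0,0,0],255],[[0.04,0,0],[0,0,0],255],[[0.04,0,0],[0,0,0],255],[[0.04,0,0],[0,0,0],255],[[0.04,0,0],[0,0,0],255],[[0.04,0,0],[0,0,0],255],[[0.04,0,0],[0,0,0],255],[[0.04,0,0],[0,0,0],255],[[0.04,0,0],[0,0,0],255],[[0.04,0,0],[0,0,0],255],[[0.04,0,0],[0,0,0],255],[[0.04,0,0],[0,0,0],255],[[0.04,0,0],[0,0,0],255],[[0.04,0,0],[0,0,0],255],[[0.04,0,0],[0,0,0],255],[[0.02,0,0],[0,0,0],255],[[0,0,0],[0,0,0],255]]'
python3 - <<'E'
from h import *
rep()
p,a=lever("L",0,.06);print(p,a,to(p,.23))
E
```

```text
clock: 2.53
tcp_pos: [0.4306, 0.1575, 0.2624]
eef_rot: [[0.251, 0.968, 0.006], [0.968, -0.251, 0.009], [0.01, 0.004, -1.0]]
force: [0.0, 0.1, -0.4]
grip_width: 0.0003
t 2.53 tcp [0.4306 0.1575 0.2624] yaw_y -0.254 zax [ 0.006  0.009 -1.   ] F [ 0.   0.1 -0.4] w 0.0003
[0.45845717 0.18026643] -0.29 [0.0287 0.0211 0.0327]
```

```bash
python3 -m crank '[[[0.006,0.004,0.03],[0,0,0],255],[[0.006,0.004,0.03],[0,0,0],255],[[0.006,0.004,0.03],[0,0,0],255],[[0.006,0.004,0.03],[0,0,0],255],[[0.005,0.004,0.03],[0,0,0],255],[[0,0,0.008],[0,0,0],255],[[0,0,0],[0,0,0],255]]'
python3 - <<'E'
from h import *
import cv2
rep()
p,a=lever("L",0,.015);print(p,a,to(p,.103))
for n in ("top","wrist"): cv2.imwrite(f"pics/{n}1.png",grab_frame(n)["frame"][:,:,::-1])
E
```

```text
clock: 3.12
tcp_pos: [0.4607, 0.182, 0.102]
eef_rot: [[0.246, 0.969, 0.012], [0.969, -0.246, 0.007], [0.01, 0.01, -1.0]]
force: [-0.9, -0.2, -0.3]
grip_width: 0.0005
t 3.12 tcp [0.4607 0.182  0.102 ] yaw_y -0.249 zax [ 0.012  0.007 -1.   ] F [-0.9 -0.2 -0.3] w 0.0005
[0.50157815 0.16739858] -0.29 [-0.0041  0.0432 -0.0006]
```

View pics/top1.png

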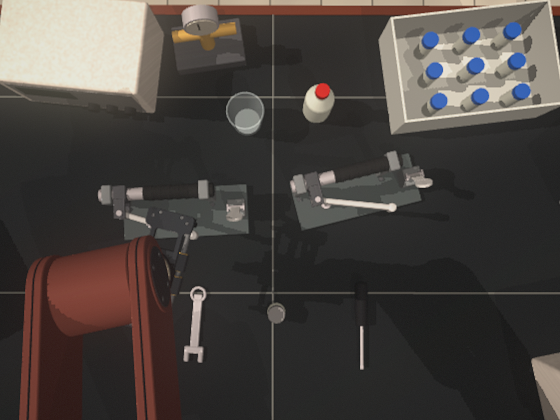

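View pics/wrist1.png

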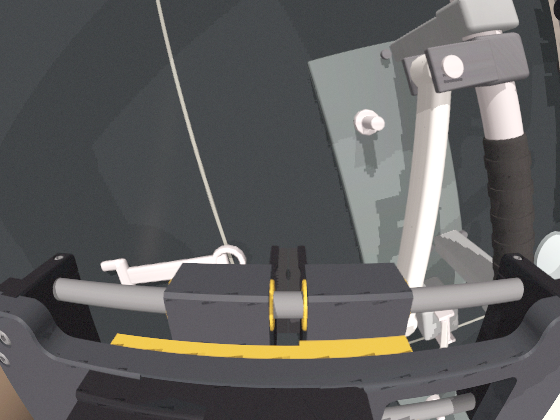

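Top view: the fingers are on the robot's side of the left lever, whose ball end is at about (193, 236), and the bystanders are untouched. Approaching contact.

```bash
python3 -m crank '[[[-0.001,0.012,0],[0,0,0],255],[[-0.001,0.012,0],[0,0,0],255],[[-0.001,0.01,0],[0,0,0],255],[[0,0.004,0],[0,0,0],255],[[0,0.004,0],[0,0,0],255],[[0,0,0],[0,0,0],255]]'
python3 - <<'E'
from h import *
rep(); print(lq("L"))
p,a=lever("L",0.24,.015);print(p,a,to(p,.103))
E
```

```text
clock: 3.72
tcp_pos: [0.5113, 0.167, 0.1139]
eef_rot: [[0.248, 0.968, 0.028], [0.969, -0.249, 0.011], [0.017, 0.024, -1.0]]
force: [-2.5, 2.0, -2.2]
grip_width: 0.0001
t 3.72 tcp [0.5113 0.167  0.1139] yaw_y -0.251 zax [ 0.028  0.011 -1.   ] F [-2.5  2.  -2.2] w 0.0001
(np.float64(0.08833775060463672), np.float64(0.10625306819634324))
[0.52672505 0.15822341] -0.04999999999999999 [-0.0049  0.0168  0.0113]
```

Contact: force is −2.5 N and the lever is at about 0.09 rad. The tool rose 12 mm on the way, so I'll check the height response with small rows before pressing on.

```bash
python3 -m crank '[[[0,0,0.004],[0.012,-0.008,0],255],[[0,0,0.004],[0.012,-0.008,0],255]]'
python3 - <<'E'
from h import *
rep(); print(lq("L"))
E
```

```text
clock: 3.88
tcp_pos: [0.5112, 0.1673, 0.1067]
eef_rot: [[0.249, 0.969, -0.001], [0.969, -0.249, 0.002], [0.001, -0.002, -1.0]]
force: [-3.9, 0.5, 4.0]
grip_width: 0.0004
t 3.88 tcp [0.5112 0.1673 0.1067] yaw_y -0.252 zax [-0.001  0.002 -1.   ] F [-3.9  0.5  4. ] w 0.0004
(np.float64(0.08696782582235824), np.float64(0.106035309311644))
```

```bash
python3 -m crank '[[[-0.001,0.003,0.001],[0.002,0,-0.025],255],[[-0.001,0.003,0.001],[0.002,0,-0.025],255],[[-0.001,0.003,0.001],[0.002,0,-0.025],255]]'
python3 - <<'E'
from h import *
rep(); print(lq("L"))
E
```

```text
clock: 4.13
tcp_pos: [0.518, 0.1639, 0.103]
eef_rot: [[0.172, 0.985, -0.013], [0.985, -0.172, 0.003], [0.001, -0.013, -1.0]]
force: [-4.4, 1.0, 5.0]
grip_width: 0.0005
t 4.13 tcp [0.518  0.1639 0.103 ] yaw_y -0.172 zax [-0.013  0.003 -1.   ] F [-4.4  1.   5. ] w 0.0005
(np.float64(0.15549365742133986), np.float64(0.10685330702966912))
```

```bash
python3 -m crank '[[[-0.001,0.003,0],[-0.004,0,-0.025],255],[[-0.001,0.003,0],[-0.004,0,-0.025],255],[[-0.001,0.003,0],[-0.004,0,-0.025],255]]'
python3 - <<'E'
from h import *
rep(); print(lq("L"))
E
```

```text
clock: 4.38
tcp_pos: [0.5256, 0.1615, 0.1027]
eef_rot: [[0.092, 0.996, -0.006], [0.996, -0.092, 0.002], [0.002, -0.006, -1.0]]
force: [-4.4, 1.8, 4.4]
grip_width: 0.0002
t 4.38 tcp [0.5256 0.1615 0.1027] yaw_y -0.092 zax [-0.006  0.002 -1.   ] F [-4.4  1.8  4.4] w 0.0002
(np.float64(0.22785520407487597), np.float64(0.1070614543073589))
```

```bash
python3 -m crank '[[[-0.001,0.003,0],[-0.002,0,-0.012],255],[[0,0.003,0],[-0.002,0,-0.012],255]]'
python3 - <<'E'
from h import *
rep(); print(lq("L"))
E
```

```text
clock: 4.55
tcp_pos: [0.5306, 0.1607, 0.1026]
eef_rot: [[0.064, 0.998, -0.005], [0.998, -0.064, 0.001], [0.001, -0.005, -1.0]]
force: [-6.1, -2.8, 5.5]
grip_width: 0.0008
t 4.55 tcp [0.5306 0.1607 0.1026] yaw_y -0.065 zax [-0.005  0.001 -1.   ] F [-6.1 -2.8  5.5] w 0.0008
(np.float64(0.2746347553610164), np.float64(0.10666953088227311))
```

```bash
python3 -m crank '[[[0,0.003,0],[-0.002,0,-0.01],255],[[0,0.003,0],[-0.002,0,-0.01],255]]'
python3 - <<'E'
from h import *
rep(); print(lq("L"))
E
```

```text
clock: 4.72
tcp_pos: [0.5354, 0.1599, 0.1025]
eef_rot: [[0.042, 0.999, -0.005], [0.999, -0.042, -0.001], [-0.002, -0.005, -1.0]]
force: [-6.0, -1.2, 6.0]
grip_width: 0.0002
t 4.72 tcp [0.5354 0.1599 0.1025] yaw_y -0.042 zax [-0.005 -0.001 -1.   ] F [-6.  -1.2  6. ] w 0.0002
(np.float64(0.3199468295041816), np.float64(0.10659527629474776))
```

The force stays near 6 N and the lever keeps going past 0.24, so the left lever looks worn. Continuing to its bar.

```bash
python3 -m crank '[[[0,0.003,0],[-0.002,0,-0.03],255],[[0,0.003,0],[-0.002,0,-0.03],255],[[0,0.003,0],[-0.002,0,-0.03],255]]'
python3 - <<'E'
from h import *
rep(); print(lq("L"))
E
```

```text
clock: 4.97
tcp_pos: [0.5425, 0.1586, 0.1026]
eef_rot: [[-0.053, 0.999, -0.006], [0.999, 0.053, -0.006], [-0.006, -0.006, -1.0]]
force: [-5.5, -3.4, 7.7]
grip_width: -0.0001
t 4.97 tcp [0.5425 0.1586 0.1026] yaw_y 0.053 zax [-0.006 -0.006 -1.   ] F [-5.5 -3.4  7.7] w -0.0001
(np.float64(0.3859460186899803), np.float64(0.10708989530804174))
```

```bash
python3 -m crank '[[[0,0.003,0],[-0.002,0.004,-0.03],255],[[0,0.003,0],[-0.002,0.004,-0.03],255]]'
python3 - <<'E'
from h import *
rep(); print(lq("L"))
E
python3 -m crank '[[[0,0.003,0],[-0.002,0.002,-0.02],255]]'
python3 - <<'E'
from h import *
rep(); print(lq("L"))
E
```

```text
clock: 5.13
tcp_pos: [0.5472, 0.1581, 0.1025]
eef_rot: [[-0.117, 0.993, -0.007], [0.993, 0.117, -0.001], [-0.0, -0.007, -1.0]]
force: [-5.5, -2.2, 6.2]
grip_width: 0.0006
t 5.13 tcp [0.5472 0.1581 0.1025] yaw_y 0.117 zax [-0.007 -0.001 -1.   ] F [-5.5 -2.2  6.2] w 0.0006
(np.float64(0.4290296493749865), np.float64(0.10721884441307661))
clock: 5.22
tcp_pos: [0.5496, 0.158, 0.1026]
eef_rot: [[-0.138, 0.99, -0.008], [0.99, 0.138, -0.0], [0.001, -0.008, -1.0]]
force: [-5.2, -2.2, 6.3]
grip_width: 0.0004
t 5.22 tcp [0.5496 0.158  0.1026] yaw_y 0.139 zax [-0.008 -0.    -1.   ] F [-5.2 -2.2  6.3] w 0.0004
(np.float64(0.4509706766677452), np.float64(0.10722290957807126))
```

```bash
python3 -m crank '[[[0,0.003,0],[-0.002,0,-0.01],255],[[0,0.003,0],[-0.002,0,0],255]]'
python3 - <<'E'
from h import *
rep(); print(lq("L"))
E
python3 -m crank '[[[0,0.003,0],[0,0,0],255],[[0,0.003,0],[0,0,0],255]]'
python3 - <<'E'
from h import *
rep(); print(lq("L"))
E
```

```text
clock: 5.38
tcp_pos: [0.554, 0.1582, 0.1025]
eef_rot: [[-0.151, 0.989, -0.009], [0.989, 0.151, -0.002], [-0.001, -0.01, -1.0]]
force: [-12.9, -0.5, 9.4]
grip_width: 0.0002
t 5.38 tcp [0.554  0.1582 0.1025] yaw_y 0.151 zax [-0.009 -0.002 -1.   ] F [-12.9  -0.5   9.4] w 0.0002
(np.float64(0.49083714257329), np.float64(0.10704528670919494))
clock: 5.55
tcp_pos: [0.5538, 0.1581, 0.1024]
eef_rot: [[-0.152, 0.988, -0.025], [0.988, 0.152, -0.007], [-0.003, -0.026, -1.0]]
force: [-18.4, -3.5, 17.4]
grip_width: 0.0005
t 5.55 tcp [0.5538 0.1581 0.1024] yaw_y 0.152 zax [-0.025 -0.007 -1.   ] F [-18.4  -3.5  17.4] w 0.0005
(np.float64(0.4892014761164449), np.float64(0.10712216935074072))
```

The lever is stopped firmly: no more travel, and the force rose to 18 N. Holding for about a second, with a picture in the middle.

```bash
python3 -m crank '[[[0,0.002,0],[0,0,0],255],[[0,0.002,0],[0,0,0],255],[[0,0.002,0],[0,0,0],255],[[0,0.002,0],[0,0,0],255],[[0,0.002,0],[0,0,0],255],[[0,0.002,0],[0,0,0],255]]'
python3 - <<'E'
from h import *
import cv2
rep(); print(lq("L"))
for n in ("top","scene"): cv2.imwrite(f"pics/{n}2.png",grab_frame(n)["frame"][:,:,::-1])
E
python3 -m crank '[[[0,0.002,0],[0,0,0],255],[[0,0.002,0],[0,0,0],255],[[0,0.002,0],[0,0,0],255],[[0,0.002,0],[0,0,0],255],[[0,0.002,0],[0,0,0],255]]'
python3 -c "
import cv2
a=cv2.imread('pics/top2.png')[150:260,80:270];cv2.imwrite('pics/z2t.png',cv2.resize(a,None,fx=4,fy=4,interpolation=2))
a=cv2.imread('pics/scene2.png')[190:360,270:460];cv2.imwrite('pics/z2s.png',cv2.resize(a,None,fx=3.5,fy=3.5,interpolation=2))"
```

```text
clock: 6.05
tcp_pos: [0.5525, 0.1577, 0.1031]
eef_rot: [[-0.156, 0.986, -0.06], [0.988, 0.155, -0.018], [-0.008, -0.062, -0.998]]
force: [-11.2, -2.7, 11.2]
grip_width: 0.0005
t 6.05 tcp [0.5525 0.1577 0.1031] yaw_y 0.156 zax [-0.06  -0.018 -0.998] F [-11.2  -2.7  11.2] w 0.0005
(np.float64(0.47660854166599725), np.float64(0.10750371638151811))
clock: 6.57
tcp_pos: [0.5517, 0.1575, 0.1035]
eef_rot: [[-0.159, 0.983, -0.088], [0.987, 0.157, -0.027], [-0.013, -0.091, -0.996]]
force: [-11.4, -3.2, 11.0]
grip_width: 0.0007
```

View pics/z2t.png

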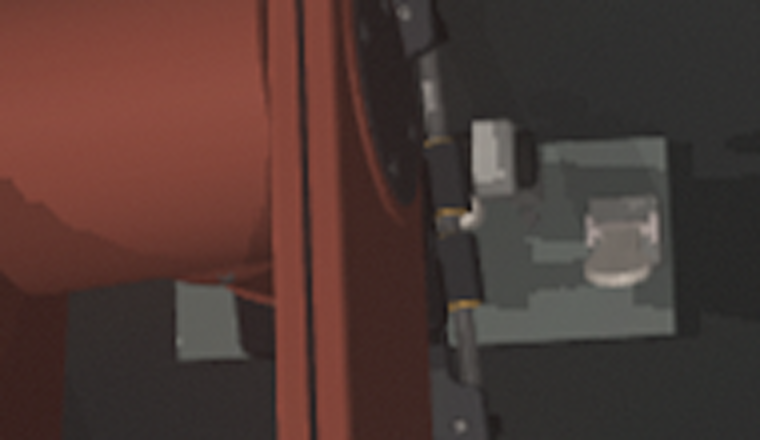

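View pics/z2s.png

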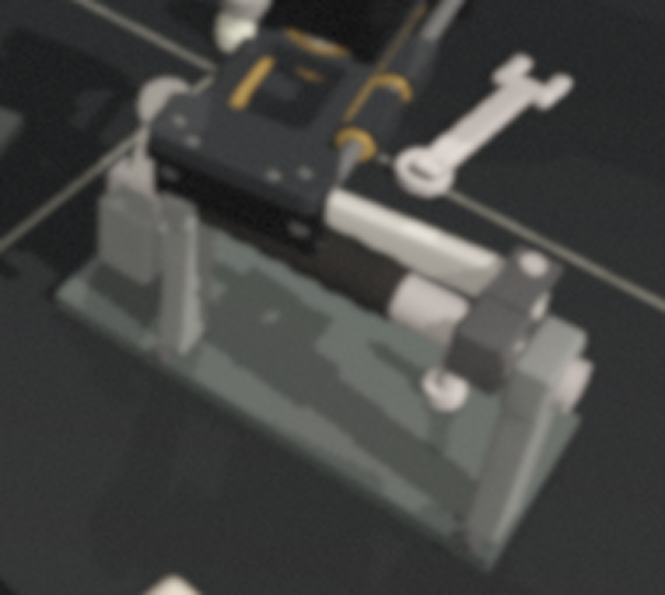

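Run:
```python
from h import *
f=grab_frame("top")
o,y=ST["L"]; h=np.array(o)+rot(y)@[-.004,.062]
for u,v in [(197.5,203.3),(197,203),(198,204),(192.5,234.7)]:
    b=ray(f,u,v,.13)[:2]; d=b-h; print(b, np.arctan2(d[1],d[0])+np.pi/2-(y-.345), np.linalg.norm(d))
```

```text
[0.56925022 0.1317537 ] 0.4153434034626559 0.13640276358418205
[0.56977717 0.13263595] 0.42001254476240873 0.1355947944484582
[0.56801978 0.13086477] 0.405630976292405 0.13713736485663355
[0.51421164 0.1399621 ] -0.0003656435790085344 0.13267826654439885
```

Run:
```python
from h import *
import cv2
rep()
a=grab_frame("top")["frame"][:,:,::-1]; w=grab_frame("wrist")["frame"][:,:,::-1]
a=cv2.convertScaleAbs(a[175:230,160:230],alpha=1.5,beta=15)
a=cv2.resize(a,None,fx=9,fy=9,interpolation=cv2.INTER_CUBIC)
cv2.imwrite("pics/t3.png",a);cv2.imwrite("pics/w3.png",w)
rep()
```

```text
t 6.62 tcp [0.5518 0.1575 0.1035] yaw_y 0.158 zax [-0.088 -0.027 -0.996] F [-12.6  -2.6  11. ] w 0.0003
t 6.72 tcp [0.5518 0.1575 0.1034] yaw_y 0.158 zax [-0.088 -0.027 -0.996] F [-12.5  -2.4  10.7] w 0.0005
```

View pics/t3.png

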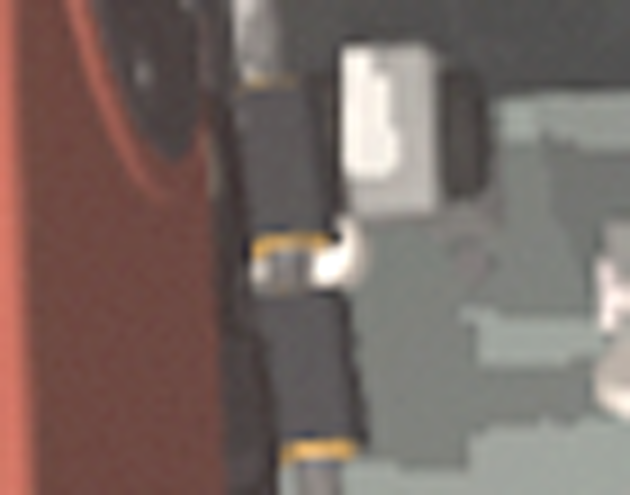

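View pics/w3.png

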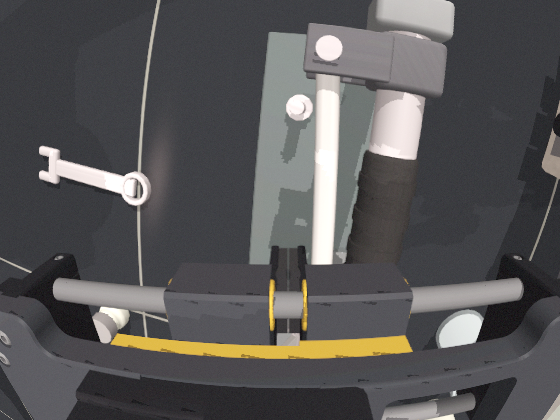

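```bash
cat >> h.py <<'E'
def fray(f,u,v,z):
    M=np.array(f["camera_from_world"]);R=M[:3,:3];t=M[:3,3];c=-R.T@t
    x=(u-f["cx"])/f["fx"];y=(v-f["cy"])/f["fy"];r=np.hypot(x,y)
    d=R.T@np.array([x/r*np.sin(r),y/r*np.sin(r),np.cos(r)]);return c+d*(z-c[2])/d[2]
E
python3 - <<'E'
from h import *
f=grab_frame("wrist"); g=f["frame"].astype(int).min(2)
pts=[]
for v in range(95,255,10):
    row=g[v]; seg=np.where(row[300:352]>150)[0]+300
    # contiguous from 322
    u0=322
    while row[u0]>130:u0-=1
    u1=322
    while row[u1]>130:u1+=1
    p0=fray(f,u0+.5,v,.131)[:2];p1=fray(f,u1-.5,v,.131)[:2]
    pts.append((*p0,*p1)); 
    if v%30==5: print(v,u0,u1,p0,p1)
pts=np.array(pts)
for k in (0,2):
    c=np.polyfit(pts[:,k+1],pts[:,k],1); print("edge angle (lever +x yaw)",-np.arctan(c[0]), "q=",-np.arctan(c[0])-(.055-.345))
rep()
E
```

```text
95 262 342 [0.53093977 0.24508722] [0.56246024 0.25033538]
125 306 339 [0.55062713 0.23566606] [0.56341193 0.23801386]
155 294 339 [0.54782065 0.22254469] [0.56568969 0.22582449]
185 313 337 [0.55778779 0.21136915] [0.56731833 0.2131637 ]
215 312 336 [0.55976738 0.19816307] [0.5695622  0.20002572]
245 311 334 [0.56193956 0.18410011] [0.57163108 0.18596777]
edge angle (lever +x yaw) 0.42844985182749684 q= 0.7184498518274969
edge angle (lever +x yaw) 0.14967012515688752 q= 0.4396701251568875
t 6.77 tcp [0.5517 0.1575 0.1034] yaw_y 0.158 zax [-0.088 -0.027 -0.996] F [-11.8  -2.1  10.1] w 0.0003
```

The clean lever edge in the wrist view gives q = 0.440, so the left lever is at its bar and worn. It has been held for over 1 s. Releasing it and levelling the tool.

```bash
python3 -m crank '[[[0,-0.008,0],[-0.005,0.002,0],255],[[0,-0.012,0],[-0.015,0.002,0.02],255],[[0,-0.014,0],[-0.015,0.002,0.02],255],[[0,-0.014,0],[-0.015,0.002,0.02],255],[[0,-0.014,0],[-0.015,0.002,0.02],255],[[0,-0.014,0],[-0.015,0.002,0.02],255],[[0,-0.01,0],[-0.01,0.002,0.02],255],[[0,-0.01,0],[0,0,0],255],[[0,0,0],[0,0,0],255]]'
python3 - <<'E'
from h import *
import cv2
rep()
for n in ("top",): cv2.imwrite(f"pics/{n}4.png",grab_frame(n)["frame"][:,:,::-1])
p,a=lever("R",0,.06);print(p,a,to(p,.2))
E
```

```text
clock: 7.52
tcp_pos: [0.4484, 0.1512, 0.1034]
eef_rot: [[-0.036, 0.999, -0.008], [0.999, 0.036, -0.001], [-0.001, -0.009, -1.0]]
force: [0.7, -0.6, -0.4]
grip_width: 0.0
t 7.52 tcp [0.4484 0.1512 0.1034] yaw_y 0.036 zax [-0.008 -0.001 -1.   ] F [ 0.7 -0.6 -0.4] w 0.0
[ 0.50085579 -0.18066653] -0.09699999999999998 [-0.3337  0.0388 -0.0964]
```

View pics/top4.png

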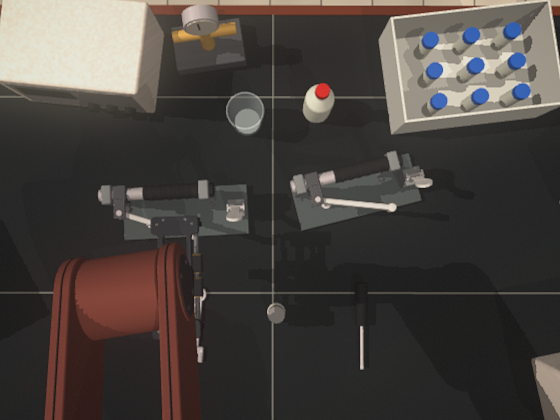

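The left lever is sprung out again: its blade is back in the rest position and the tool force is about 0. Rising and crossing to the right lever.

```bash
python3 -m crank '[[[0,0,-0.025],[0,0,0],255],[[0,0,-0.025],[0,0,0],255],[[-0.02,0,-0.025],[0,0,0],255],[[-0.036,0.004,-0.01],[0,0,0.01],255],[[-0.036,0.004,0],[0,0,0.01],255],[[-0.036,0.004,0],[0,0,0.01],255],[[-0.036,0.004,0],[0,0,0.01],255],[[-0.036,0.004,0],[0,0,0.01],255],[[-0.036,0.004,0],[0,0,0.01],255],[[-0.036,0.004,0],[0,0,0.01],255],[[-0.036,0.004,0],[0,0,0.01],255],[[-0.02,0.004,0],[0,0,0.01],255],[[0,0,0],[0,0,0],255]]'
python3 - <<'E'
from h import *
rep()
p,a=lever("R",0,.055);print(p,a,to(p,.105))
E
```

```text
clock: 8.65
tcp_pos: [0.5012, -0.1967, 0.1972]
eef_rot: [[0.051, 0.999, 0.006], [0.999, -0.051, -0.011], [-0.011, 0.006, -1.0]]
force: [-0.3, 1.1, 0.6]
grip_width: -0.0001
t 8.65 tcp [ 0.5012 -0.1967  0.1972] yaw_y -0.051 zax [ 0.006 -0.011 -1.   ] F [-0.3  1.1  0.6] w -0.0001
[ 0.50583228 -0.18115077] -0.09699999999999998 [0.0168 0.0033 0.092 ]
```

```bash
python3 -m crank '[[[0.004,0,0.025],[0,0,0.005],255],[[0.004,0,0.025],[0,0,0.005],255],[[0.004,0,0.025],[0,0,0.005],255],[[0.003,0,0.015],[0,0,0.005],255],[[0,0,0.002],[0,0,0],255],[[0,0,0],[0,0,0],255]]'
python3 - <<'E'
from h import *
import cv2
rep()
p,a=lever("R",0,.015);print(p,a,to(p,.105))
cv2.imwrite(f"pics/w5.png",grab_frame("wrist")["frame"][:,:,::-1])
E
```

```text
clock: 9.15
tcp_pos: [0.5081, -0.187, 0.103]
eef_rot: [[0.075, 0.997, 0.011], [0.997, -0.075, -0.015], [-0.014, 0.012, -1.0]]
force: [0.2, -0.4, -0.7]
grip_width: 0.0005
t 9.15 tcp [ 0.5081 -0.187   0.103 ] yaw_y -0.075 zax [ 0.011 -0.015 -1.   ] F [ 0.2 -0.4 -0.7] w 0.0005
[ 0.54564425 -0.18502469] -0.09699999999999998 [ 0.0047  0.0374 -0.0017]
```

View pics/w5.png

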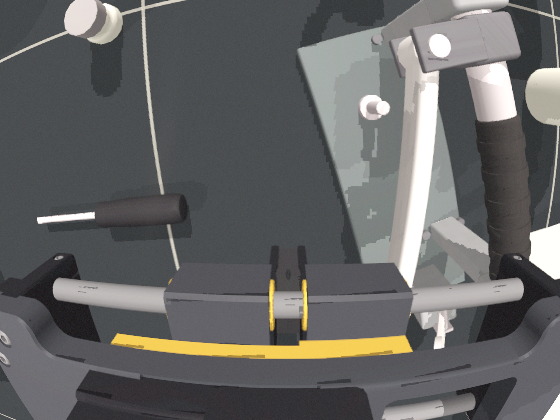

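The wrist view shows the right lever clear at x ≈ 415, the bolt standing at (372, 107), and the gripper to the robot's side of the lever. Approaching.

```bash
python3 -m crank '[[[0.001,0.01,0],[0.004,0.004,0],255],[[0.001,0.01,0],[0.004,0.004,0],255],[[0.001,0.008,0],[0.003,0.003,0],255],[[0.001,0.004,0],[0,0,0],255],[[0,0.002,0],[0,0,0],255]]'
python3 - <<'E'
from h import *
rep(); print(lq("R"))
E
```

```text
clock: 9.62
tcp_pos: [0.5475, -0.1866, 0.1095]
eef_rot: [[0.073, 0.997, 0.007], [0.997, -0.073, -0.007], [-0.006, 0.007, -1.0]]
force: [0.1, 0.2, 0.2]
grip_width: 0.0005
t 9.62 tcp [ 0.5475 -0.1866  0.1095] yaw_y -0.073 zax [ 0.007 -0.007 -1.   ] F [0.1 0.2 0.2] w 0.0005
(np.float64(0.017622944401642915), np.float64(0.11108756302592032))
```

```bash
python3 -m crank '[[[0,0.002,0.004],[0,0,0],255],[[0,0.003,0.002],[0.002,0,-0.01],255],[[0,0.003,0],[0,0,-0.02],255],[[0,0.003,0],[0,0,-0.02],255]]'
python3 - <<'E'
from h import *
rep(); print(lq("R"))
E
```

```text
clock: 9.95
tcp_pos: [0.5587, -0.1884, 0.1051]
eef_rot: [[0.019, 1.0, 0.004], [1.0, -0.019, -0.009], [-0.009, 0.004, -1.0]]
force: [-4.9, -0.9, 3.0]
grip_width: 0.0004
t 9.95 tcp [ 0.5587 -0.1884  0.1051] yaw_y -0.019 zax [ 0.004 -0.009 -1.   ] F [-4.9 -0.9  3. ] w 0.0004
(np.float64(0.11932044412578868), np.float64(0.11053158796003229))
```

```bash
python3 -m crank '[[[0,0.003,0],[0,0.002,-0.026],255],[[0,0.003,0],[0,0.002,-0.026],255],[[0,0.003,0],[0,0.002,-0.026],255],[[0,0.003,0],[0,0.002,-0.026],255]]'
python3 - <<'E'
from h import *
rep(); print(lq("R"))
E
python3 -m crank '[[[0,0.003,0],[0,0,-0.026],255],[[0,0.003,0],[0,0,-0.02],255]]'
python3 - <<'E'
from h import *
rep(); print(lq("R"))
E
```

```text
clock: 10.28
tcp_pos: [0.569, -0.1898, 0.1052]
eef_rot: [[-0.094, 0.996, -0.001], [0.996, 0.094, -0.002], [-0.002, -0.002, -1.0]]
force: [-4.2, -1.0, 4.3]
grip_width: 0.0003
t 10.28 tcp [ 0.569  -0.1898  0.1052] yaw_y 0.094 zax [-0.001 -0.002 -1.   ] F [-4.2 -1.   4.3] w 0.0003
(np.float64(0.21141929221874234), np.float64(0.11074235077079973))
clock: 10.45
tcp_pos: [0.574, -0.1901, 0.1052]
eef_rot: [[-0.144, 0.99, -0.004], [0.99, 0.144, -0.003], [-0.003, -0.005, -1.0]]
force: [-4.6, -1.1, 4.5]
grip_width: 0.0001
t 10.45 tcp [ 0.574  -0.1901  0.1052] yaw_y 0.145 zax [-0.004 -0.003 -1.   ] F [-4.6 -1.1  4.5] w 0.0001
(np.float64(0.2561581037226892), np.float64(0.11087122071525787))
```

```bash
python3 -m crank '[[[0,0.003,0],[0,0,0],255],[[0,0.003,0],[0,0,0],255]]'
python3 - <<'E'
from h import *
rep(); print(lq("R"))
E
python3 -m crank '[[[0,0.003,0],[-0.004,0,0],255],[[0,0.003,0],[-0.004,0,0],255]]'
python3 - <<'E'
from h import *
rep(); print(lq("R"))
E
```

```text
clock: 10.62
tcp_pos: [0.5788, -0.1898, 0.1051]
eef_rot: [[-0.146, 0.989, -0.008], [0.989, 0.146, -0.004], [-0.002, -0.008, -1.0]]
force: [-15.2, -2.2, 8.3]
grip_width: 0.0004
t 10.62 tcp [ 0.5788 -0.1898  0.1051] yaw_y 0.146 zax [-0.008 -0.004 -1.   ] F [-15.2  -2.2   8.3] w 0.0004
(np.float64(0.29915790135757203), np.float64(0.1105186219759616))
clock: 10.78
tcp_pos: [0.5788, -0.1898, 0.1049]
eef_rot: [[-0.146, 0.989, -0.015], [0.989, 0.146, -0.003], [-0.0, -0.015, -1.0]]
force: [-18.8, -1.4, 13.9]
grip_width: 0.0005
t 10.78 tcp [ 0.5788 -0.1898  0.1049] yaw_y 0.147 zax [-0.015 -0.003 -1.   ] F [-18.8  -1.4  13.9] w 0.0005
(np.float64(0.2993755133157536), np.float64(0.11053257768309274))
```

Firm stop at an estimated 0.30, less the 0.05 bias seen on the left: about 0.25, so the right lever is sound. Holding for a second and checking with the wrist view.

```bash
python3 -m crank '[[[0,0.002,0],[-0.004,0,0],255],[[0,0.002,0],[-0.004,0,0],255],[[0,0.002,0],[-0.004,0,0],255],[[0,0.002,0],[-0.004,0,0],255],[[0,0.002,0],[-0.004,0,0],255],[[0,0.002,0],[-0.004,0,0],255],[[0,0.002,0],[-0.004,0,0],255],[[0,0.002,0],[-0.004,0,0],255],[[0,0.002,0],[-0.004,0,0],255],[[0,0.002,0],[-0.004,0,0],255]]'
python3 - <<'E'
from h import *
import cv2
rep(); print(lq("R"))
f=grab_frame("wrist"); cv2.imwrite("pics/w6.png",f["frame"][:,:,::-1])
print(np.round(f["camera_from_world"],5).tolist())
cv2.imwrite("pics/s6.png",grab_frame("scene")["frame"][:,:,::-1])
E
```

```text
clock: 11.62
tcp_pos: [0.5782, -0.1896, 0.1052]
eef_rot: [[-0.144, 0.989, -0.025], [0.99, 0.144, 0.004], [0.007, -0.024, -1.0]]
force: [-12.9, -2.4, 8.2]
grip_width: 0.0002
t 11.62 tcp [ 0.5782 -0.1896  0.1052] yaw_y 0.145 zax [-0.025  0.004 -1.   ] F [-12.9  -2.4   8.2] w 0.0002
(np.float64(0.29387149947126434), np.float64(0.11034549301639629))
[[0.98929, 0.14413, -0.02289, -0.54336], [0.14454, -0.94612, 0.28976, -0.26277], [0.02011, -0.28997, -0.95683, 0.21381], [0.0, 0.0, 0.0, 1.0]]
```

View pics/w6.png

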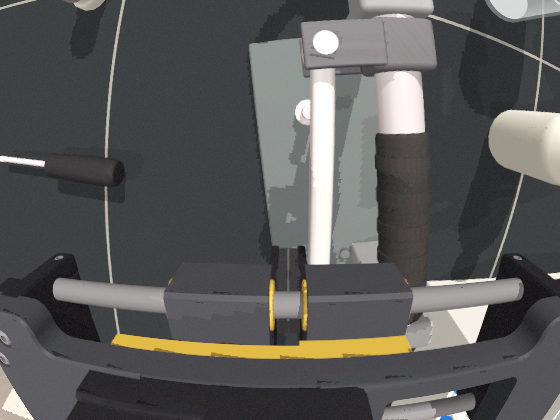

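View pics/s6.png

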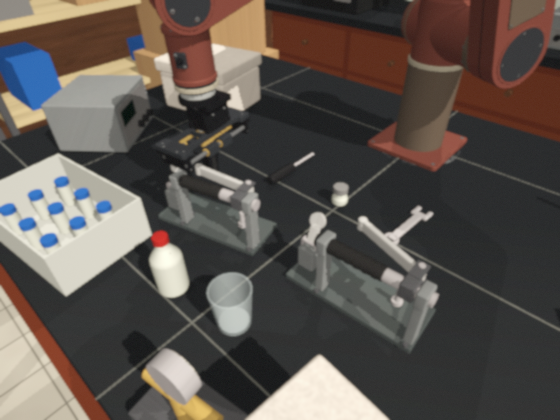

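The wrist view shows a clear gap between the right lever (x 310–335) and its grip (x 377). The scene view shows the left lever back out and everything else standing. I'll check the angle and release.

```bash
python3 - <<'E'
from h import *
import cv2
f=grab_frame("wrist"); g=f["frame"].astype(int).min(2)
P=[]
for v in range(135,245,8):
    u=322
    while g[v][u]>135:u+=1
    P.append(fray(f,u-.5,v,.131)[:2])
P=np.array(P);c=np.polyfit(P[:,1],P[:,0],1);print("q",-np.arctan(c[0])-(.248-.345), "resid",np.abs(np.polyval(c,P[:,1])-P[:,0]).max())
E
python3 -m crank '[[[0,-0.008,0],[0,0,0],255],[[0,-0.012,0],[-0.005,-0.002,0],255],[[0,-0.014,0],[-0.005,-0.002,0],255],[[0,-0.014,0],[-0.005,-0.002,0],255],[[0,-0.014,0],[-0.005,0,0],255],[[0,-0.01,0],[0,0,0],255],[[0,0,0],[0,0,0],255]]'
python3 - <<'E'
from h import *
import cv2
rep()
cv2.imwrite("pics/t7.png",grab_frame("top")["frame"][:,:,::-1])
o,y=ST["L"]
for xs,ys in [(-.05,-.135),(-.0288,-.135),(.0288,-.135)]: print(np.array(o)+rot(y)@[xs,ys])
E
```

```text
q 0.2397803530913104 resid 0.00025425794016542547
clock: 12.35
tcp_pos: [0.5051, -0.1959, 0.1037]
eef_rot: [[-0.144, 0.99, -0.003], [0.99, 0.144, 0.007], [0.007, -0.002, -1.0]]
force: [-0.4, 0.0, 0.0]
grip_width: 0.0007
t 12.35 tcp [ 0.5051 -0.1959  0.1037] yaw_y 0.145 zax [-0.003  0.007 -1.   ] F [-0.4  0.   0. ] w 0.0007
[0.51709686 0.06785552]
[0.53826481 0.06902093]
[0.59577771 0.07218734]
```

View pics/t7.png

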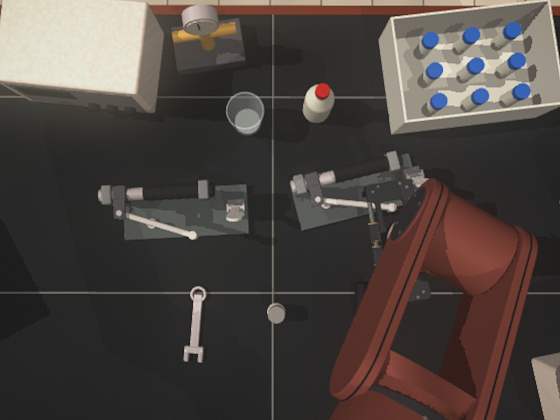

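Right lever q = 0.240 at the stop (sound), now released; both levers are out at (193, 236) and (391, 207). The left stand is the worn one, and its flag is at about (235, 212). Going to it high over the bench.

```bash
python3 -m crank '[[[0,0,-0.025],[0,0,0],255],[[0,0,-0.025],[0,0,0],255],[[0.015,0,-0.025],[0,0,0.015],255],[[0.035,0,-0.01],[0,0,0.015],255],[[0.035,0,0],[0,0,0.015],255],[[0.035,0,0],[0,0,0.015],255],[[0.035,0,0],[0,0,0.015],255],[[0.035,0,0],[0,0,0.015],255],[[0.03,0,0],[0,0,0],255],[[0.015,0,0],[0,0,0],255],[[0,0,0],[0,0,0],255]]'
python3 - <<'E'
from h import *
rep()
o,y=ST["L"]; p=np.array(o)+rot(y)@[-.085,-.135]; print(p,to(p,.095))
E
```

```text
clock: 13.32
tcp_pos: [0.4959, 0.0488, 0.1995]
eef_rot: [[-0.044, 0.999, 0.016], [0.999, 0.044, 0.01], [0.01, 0.017, -1.0]]
force: [-0.4, -0.7, -0.2]
grip_width: 0.0004
t 13.32 tcp [0.4959 0.0488 0.1995] yaw_y 0.044 zax [ 0.016  0.01  -1.   ] F [-0.4 -0.7 -0.2] w 0.0004
[0.48214979 0.06593149] [ 0.0167 -0.0147  0.1044]
```

```bash
python3 -m crank '[[[0.008,-0.008,0],[0.006,-0.004,0],255],[[0.008,-0.007,0.01],[0.006,-0.004,0],255],[[0,0,0.03],[0.004,0,0],255],[[0,0,0.03],[0,0,0],255],[[0,0,0.02],[0,0,0],255],[[0,0,0.008],[0,0,0],255],[[0,0,0],[0,0,0],255]]'
python3 - <<'E'
from h import *
import cv2
rep()
o,y=ST["L"]; p=np.array(o)+rot(y)@[-.045,-.135]; print(p,to(p,.095))
cv2.imwrite("pics/w8.png",grab_frame("wrist")["frame"][:,:,::-1])
cv2.imwrite("pics/s8.png",grab_frame("scene")["frame"][:,:,::-1])
E
```

```text
clock: 13.9
tcp_pos: [0.4809, 0.0654, 0.0978]
eef_rot: [[-0.043, 0.999, 0.004], [0.999, 0.043, -0.0], [-0.0, 0.004, -1.0]]
force: [-0.6, 0.4, 0.2]
grip_width: 0.0006
t 13.9 tcp [0.4809 0.0654 0.0978] yaw_y 0.043 zax [ 0.004 -0.    -1.   ] F [-0.6  0.4  0.2] w 0.0006
[0.5220893  0.06813038] [0.0009 0.0413 0.0029]
```

View pics/w8.png

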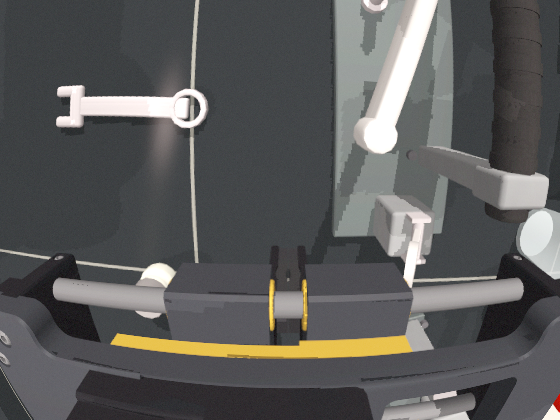

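View pics/s8.png

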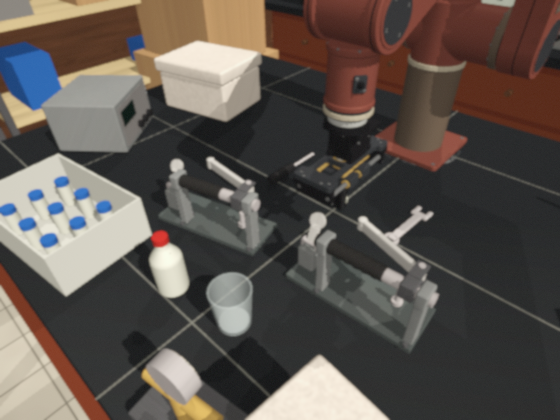

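The fingers are in line with the left stand's flag, which leans toward the robot; the lever ball (375, 135) and clamp lie well aside. Pushing forward.

```bash
python3 -m crank '[[[0,0.008,0.001],[0,0,0],255],[[0,0.008,0.001],[0,0,0],255],[[0,0.008,0.001],[0,0,0],255],[[0,0.008,0.001],[0,0,0],255],[[0,0.006,0.001],[0,0,0],255],[[0,0.006,0.001],[0,0,0],255]]'
python3 - <<'E'
from h import *
rep()
o,y=ST["L"]; print(rot(y).T@(get_state()["tcp_pos"][:2]-o))
E
```

```text
clock: 14.5
tcp_pos: [0.5355, 0.0668, 0.1007]
eef_rot: [[-0.042, 0.999, 0.018], [0.999, 0.042, -0.001], [-0.001, 0.018, -1.0]]
force: [-3.5, -0.4, 2.9]
grip_width: 0.0002
t 14.5 tcp [0.5355 0.0668 0.1007] yaw_y 0.042 zax [ 0.018 -0.001 -1.   ] F [-3.5 -0.4  2.9] w 0.0002
[-0.03165936 -0.13710942]
```

```bash
python3 -m crank '[[[0,0.006,0.002],[0.006,0,0],255],[[0,0.006,0.001],[0.006,0,0],255],[[0,0.006,0.001],[0.004,0,0],255],[[0,0.005,0.001],[0,0,0],255]]'
python3 - <<'E'
from h import *
rep()
o,y=ST["L"]; print(rot(y).T@(get_state()["tcp_pos"][:2]-o))
E
```

```text
clock: 14.83
tcp_pos: [0.5615, 0.0679, 0.0959]
eef_rot: [[-0.042, 0.999, 0.0], [0.999, 0.042, -0.001], [-0.001, 0.0, -1.0]]
force: [-3.2, -0.2, 2.1]
grip_width: 0.0004
t 14.83 tcp [0.5615 0.0679 0.0959] yaw_y 0.042 zax [ 0.    -0.001 -1.   ] F [-3.2 -0.2  2.1] w 0.0004
[-0.00565684 -0.13739857]
```

```bash
python3 -m crank '[[[0,0.004,0],[0,0,0],255],[[0,0.003,0],[0,0,0],255]]'
python3 -m crank '[[[0,0.003,0],[0,0,0],255],[[0,0.003,0],[0,0,0],255]]'
python3 - <<'E'
from h import *
rep()
o,y=ST["L"]; print(rot(y).T@(get_state()["tcp_pos"][:2]-o))
E
```

```text
clock: 15.0
tcp_pos: [0.5686, 0.0683, 0.0947]
eef_rot: [[-0.042, 0.999, -0.003], [0.999, 0.042, -0.001], [-0.001, -0.003, -1.0]]
force: [-3.2, -0.9, -0.3]
grip_width: 0.0003
clock: 15.17
tcp_pos: [0.5723, 0.0685, 0.0933]
eef_rot: [[-0.042, 0.999, -0.01], [0.999, 0.042, -0.002], [-0.001, -0.01, -1.0]]
force: [-16.8, -1.2, 13.9]
grip_width: 0.0003
t 15.17 tcp [0.5723 0.0685 0.0933] yaw_y 0.042 zax [-0.01  -0.002 -1.   ] F [-16.8  -1.2  13.9] w 0.0003
[ 0.00511379 -0.13736067]
```

The force jumped to 17 N at the expected stop position, so the flag is over. Backing off straight and rising clear.

```bash
python3 -m crank '[[[0,-0.004,0],[0,0,0],255],[[0,-0.01,0],[0,0,0],255],[[0,-0.014,0],[0,0,0],255],[[0,-0.016,0],[0,0,0],255],[[0,-0.016,0],[0,0,0],255],[[0,-0.016,0],[0,0,0],255],[[0,-0.016,0],[0,0,0],255],[[0,-0.01,-0.02],[0,0,0],255],[[0,0,-0.035],[0,0,0],255],[[0,0,-0.035],[0,0,0],255],[[0,0,-0.03],[0,0,0],255],[[0,0,0],[0,0,0],255]]'
python3 - <<'E'
from h import *
import cv2
rep()
cv2.imwrite("pics/t9.png",grab_frame("top")["frame"][:,:,::-1])
cv2.imwrite("pics/s9.png",grab_frame("scene")["frame"][:,:,::-1])
E
```

```text
clock: 16.17
tcp_pos: [0.4613, 0.0643, 0.2158]
eef_rot: [[-0.042, 0.999, -0.005], [0.999, 0.042, -0.001], [-0.001, -0.005, -1.0]]
force: [1.4, 0.3, 0.7]
grip_width: 0.0009
t 16.17 tcp [0.4613 0.0643 0.2158] yaw_y 0.042 zax [-0.005 -0.001 -1.   ] F [1.4 0.3 0.7] w 0.0009
```

View pics/t9.png

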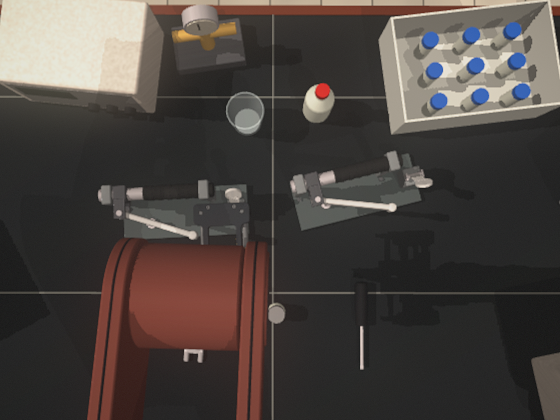

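View pics/s9.png

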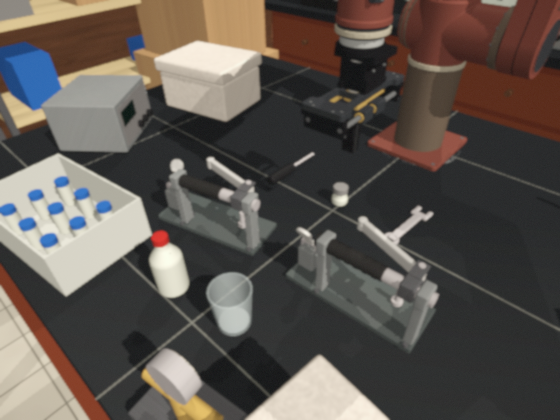

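The top view shows the left flag's head moved from about (235, 217) to (234, 195). The right flag, levers, jar, wrench, driver, beaker and bottle are as before. I'll raise the tool a bit more, then check the flag angle and compare the images.

```bash
python3 -m crank '[[[0,-0.01,-0.02],[0,0,0],255],[[0,-0.01,-0.02],[0,0,0],255],[[0,0,0],[0,0,0],255],[[0,0,0],[0,0,0],255]]'
python3 - <<'E'
from h import *
import cv2
rep()
f=grab_frame("top"); s=grab_frame("scene")
o,y=ST["L"]
print("flag head stand xy",[np.round(rot(y).T@(ray(f,u,v,.11)[:2]-o),4) for u,v in [(234,195)]])
d=cv2.absdiff(s["frame"][:,:,::-1],cv2.imread("pics/scene0.png")).max(2)
m=(cv2.GaussianBlur(d,(5,5),0)>25).astype(np.uint8)
n,_,st,_=cv2.connectedComponentsWithStats(m)
print([tuple(int(q) for q in x) for x in st[1:] if x[4]>15])
z=cv2.resize(f["frame"][150:260,80:450,::-1],None,fx=2.1,fy=2.1); cv2.imwrite("pics/t10.png",z)
E
```

```text
clock: 16.6
tcp_pos: [0.4354, 0.0635, 0.2455]
eef_rot: [[-0.042, 0.999, -0.019], [0.999, 0.042, -0.001], [-0.0, -0.019, -1.0]]
force: [0.1, -0.3, -0.3]
grip_width: 0.0004
t 16.6 tcp [0.4354 0.0635 0.2455] yaw_y 0.042 zax [-0.019 -0.001 -1.   ] F [ 0.1 -0.3 -0.3] w 0.0004
flag head stand xy [array([ 0.0186, -0.1371])]
[(164, 0, 88, 122, 3992), (330, 0, 109, 103, 5122), (438, 0, 27, 6, 118), (412, 0, 148, 117, 8051), (422, 21, 10, 7, 53), (403, 47, 6, 6, 18), (255, 52, 8, 48, 252), (318, 74, 9, 7, 35), (354, 120, 8, 4, 17), (295, 211, 33, 33, 582)]
```

View pics/t10.png

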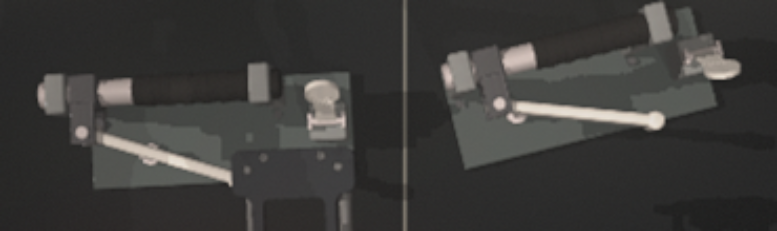

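Run:
```python
from rig import workorder
print(workorder.hand_in())
```

```text
the job is handed in; nothing more can be done
None
```

I checked both levers, pushed over the fault flag on the left-hand stand and handed the job in at about 16.6 s. No verdict came back.

- **Left lever:** it went right in to its bar, with the wrist view giving 0.440 rad. It met a firm stop at 18 N at most, was held for over 1 s and sprang back. This is the worn one.
- **Right lever:** it stopped firmly at 0.240 rad with a clear gap to the bar, at 19 N at most. It was held for about 1 s and sprang back, so it is sound.
- **Flag:** I pushed the left stand's flag over until it met its stop, where the force jumped to 17 N. Its head was then 19 mm beyond the hinge line, or roughly 0.93 rad.

**Last checks:** comparing the start and end scene views over the stands and bystanders, only that flag had changed. The robot was clear, with the tool at z 0.245 and no force on it.

**Disagreements:**
- Lever angles worked out from the tool position read about 0.05 rad high, probably because the shut fingers are thinner than the 15 mm I assumed; I went by the camera angles.
- The flag angle from the top view is only good to about 0.1 rad.
- In the last top view the gripper hid the left lever's ball end, but its blade and the scene comparison showed it out.

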